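# Sweep the bottle caps into the scoop

## Robot

A 6-joint arm with a two-finger parallel gripper is mounted at the origin on a cart in front of the work surface, level with it; the furniture and walls round the work are solid. World frame = base frame: x ahead of the robot, y to its left, z up, the work surface at z = 0. Lengths are in mm, angles in rad, forces in N, time in s.
With the tool pointing down it reaches from about 350 to 975 mm from the base axis. Payload 17.4 kg.
Tool frame: the origin (TCP) lies on the front face of the gripper's body, between the roots of the fingers; the fingertips stand 73 mm ahead of it and the grasp point (between the pads) lies 54 mm ahead of it; y points along the fingers, x is the direction in which the jaws open and shut, and the axes are right-handed (so a half turn about y gives the same grasp; the last joint's range is limited). The gripper opens to 85 mm and grips with 20 to 120 N. Pads are 22 mm wide; open, the fingers measure 114 mm over their backs; the gripper's body (76 mm by 85 mm) begins 54 mm behind the grasp point. The pads swing forward as they close: fully open they stand 13 mm farther back than shut.
Start: joints at [-1.35, 0.116, 1.442, -0, 1.584, -0.038], TCP at [172.737, -652.53, 303.903] pointing down, gripper open.
Joint ranges: [-2.83, 2.83], [-0.83, 2.19], [0.07, 2.5], [-1.14, 4.28], [0.01, 3], [-2.97, 2.97]. Speed limits (rad/s): [1.89, 1.89, 2.22, 3.14, 3.14, 3.14].

## Interface

Orientations are given as a rotation vector (axis times angle).
In Python, from plant import r gives the robot as it stands.
- The arm moves only by the tool drive_tool, never from a script. Its argument "rows" is a list of rows, each a list of 5 numbers: the opening, from 0 (shut) to 1 (fully open), then the shift along the tool's x, y, z in m, then the turn about the tool's y in rad. A call has 1 to 5 rows; each row is the pose to reach, as a shift and turn from the pose commanded when the call began, along the tool's axes at that moment; what a row does not reach only later rows make up. A row lasts 1/10 s, in which the tool goes at most 50 mm and 8.59 degrees, less where a joint would pass 70% of its speed; a pose out of reach is approached as far as the arm can. A call with a gripper value outside its range is refused whole. The fingers move at their own pace and stop on an object; "grip_force" is the grip in N (left out, the last holds). Time passes only in rows, so rows that repeat a pose let the fingers close. It gives the time, the measured TCP pose, the force and the opening at its end, in the units of the state.
- r.state(): the state, without advancing time (a new reading comes with each control period).
- r.read_camera(name): name is "scene" or "side" or "wrist"; returns (picture, depth): 384x512x3 uint8, red, green, blue; 384x512 float32, mm along the optical axis (not along the pixel's ray), 0 where there is no reading.
- r.camera_params(name): a dict with "mtx" (3x3 intrinsics, pixels), "R" (3x3) and "t" (3): a world point X has camera coordinates R X + t; the wrist camera has in their place "mount" (4x4, takes a point from camera to tool coordinates, whose origin is the TCP and whose axes are the tool frame's). Camera axes: x right, y down, z forward; pixel columns grow to the right and rows downward; lengths in mm; the calibration is good to about 2 mm. A picture is of the moment at which its call begins: read the wrist's pose just before it. camera_params takes no time and is no camera call.
- r.job_done(): hands the job in, once; it reports no verdict.
The state is a dict: "time": time; "joint_pos": joint angles; "joint_velocities": joint speeds; "joint_efforts": joint torques, N m; "position": TCP position; "orientation": TCP orientation; "ft_force": force on the tool from outside, world axes, zero at the start; "ft_torque": the same for the moment, N m; "finger_gap": finger opening in mm.
Only numpy, scipy, OpenCV 4.12 (cv2) and the standard library are available. Lean on these libraries where they do the work, as an engineer would, in place of code of your own. Each camera call takes 0.05 s, during which the arm holds its last target.

## Task

Sweep the three loose bottle caps (red, blue and orange) across the worktop into the green scoop through its open side, until each lies wholly inside it. Push them gently along the surface with the closed fingers: do not pinch, squeeze, press down on, flick or lift them. Leave the garlic, the salt shaker and the tin where they stand.

Things in the scene. Friction and masses are not known exactly. Their poses are not given: they have to be found in the camera images.
- scoop: Green dustpan-like scoop, fixed. Origin: mid-pan, worktop level. Open mouth edge at x = -75 mm, facing -x (roughly world +y); back wall inner face x = +70, side walls' inner faces y = +-100; walls 5 thick, 35 high. Floor: ramp from 0 at x = -75 to 3 mm high at x = -35, then flat. A handle up to 40 mm high runs behind the back wall to x = +176.
- red_cap: Red plastic screw cap of a bottle, a solid disc 40 mm across and 16 mm high with a ribbed side, 20 g, lying flat and loose on the worktop. Origin: centre of its underside; z up. It slides when pushed.
- blue_cap: Blue plastic screw cap of a bottle, a solid disc 40 mm across and 16 mm high with a ribbed side, 20 g, lying flat and loose on the worktop. Origin: centre of its underside; z up. It slides when pushed.
- orange_cap: Orange plastic screw cap of a bottle, a solid disc 40 mm across and 16 mm high with a ribbed side, 20 g, lying flat and loose on the worktop. Origin: centre of its underside; z up. It slides when pushed.
- garlic: Bulb of white garlic, 42 mm across, 53 mm high, loose; stands to the left of the caps. Leave it alone. Origin: centre of its underside.
- salt_shaker: Glass salt shaker with a grey top, 44 mm across, 90 mm high, loose; stands to the left of the caps. Leave it alone. Origin: centre of its underside.
- tin: Small food tin with a teal label, 58 mm across, 72 mm high, loose; stands to the left of the caps. Leave it alone. Origin: centre of its underside.
Things that resemble listed ones, but are neither listed nor needed, are in the scene too. There is more than one size of the blue_cap; the one meant has the size given above.

How it is judged:
By the outcome, as a careful person would: the job done as asked, in the order asked, and still so for the second after the job is handed in, with the robot touching nothing.
It also fails if it takes over 61 s, if anything falls off the work surface, if the arm or the gripper's body presses on something with over 40 N, if the wrist force passes 120 N, or if a joint passes its speed limit or range.

## Working session

There is one attempt and no reset: what is moved stays moved. The work goes in short steps, Python scripts to look and compute and a tool call to move; the robot and the scene stay as the last step left them, time stands still between calls to the robot, and variables do not carry over. Pictures are saved under pics/ and viewed, and the job is handed in when it is done.

Besides the shell and the picture viewer there is one more tool, called after "Emit:" as name(argument=value, ...), one argument or row to a line, values as JSON. drive_tool: Moves the arm, as the interface text tells. Its arguments: {"type":"object","properties":{"rows":{"type":"array","items":{"type":"array","items":{"type":"number"}}},"grip_force":{"type":"number"}},"required":["rows"]}

```bash
ls; mkdir -p pics; cat > h.py <<'E'
from plant import r
import numpy as np, cv2
from scipy.spatial.transform import Rotation as R
def world(name,dep,st=None):
    p=r.camera_params(name);K=np.array(p["mtx"]);v,u=np.indices(dep.shape)
    c=np.stack([(u-K[0,2])/K[0,0]*dep,(v-K[1,2])/K[1,1]*dep,dep],-1)
    if "mount" in p:
        M=np.array(p["mount"]);t=c@M[:3,:3].T+M[:3,3]
        return t@R.from_rotvec(st["orientation"]).as_matrix().T+np.array(st["position"])
    return (c-np.array(p["t"]))@np.array(p["R"])
def save(n,im,s=1.5): cv2.imwrite(f"pics/{n}.png",cv2.resize(im[:,:,::-1],None,fx=s,fy=s,interpolation=cv2.INTER_CUBIC))
E
python3 - <<'E'
from h import *
st=r.state();print({k:np.round(v,3) for k,v in st.items()})
print(R.from_rotvec(st["orientation"]).as_matrix().round(3))
for n in("scene","side"):
    im,d=r.read_camera(n);np.savez(f"{n}0.npz",im=im,d=d);save(n+"0",im)
E
```

```text
pics
{'time': np.float64(0.0), 'joint_pos': array([-1.35 ,  0.116,  1.442,  0.   ,  1.584, -0.038]), 'joint_velocities': array([-0.001, -0.   , -0.001, -0.002,  0.001, -0.   ]), 'joint_efforts': array([ 1.0000e-03, -7.3200e+01, -6.3249e+01, -0.0000e+00,  6.0000e-03,
        0.0000e+00]), 'position': array([ 172.725, -652.403,  303.131]), 'orientation': array([-1.32 ,  1.017, -1.016]), 'ft_force': array([-0.3  , -0.147, -0.831]), 'ft_torque': array([ 0.017, -0.   , -0.01 ]), 'finger_gap': np.float64(85.385)}
[[ 0.256 -0.     0.967]
 [-0.967  0.001  0.256]
 [-0.001 -1.     0.   ]]
```

View pics/scene0.png

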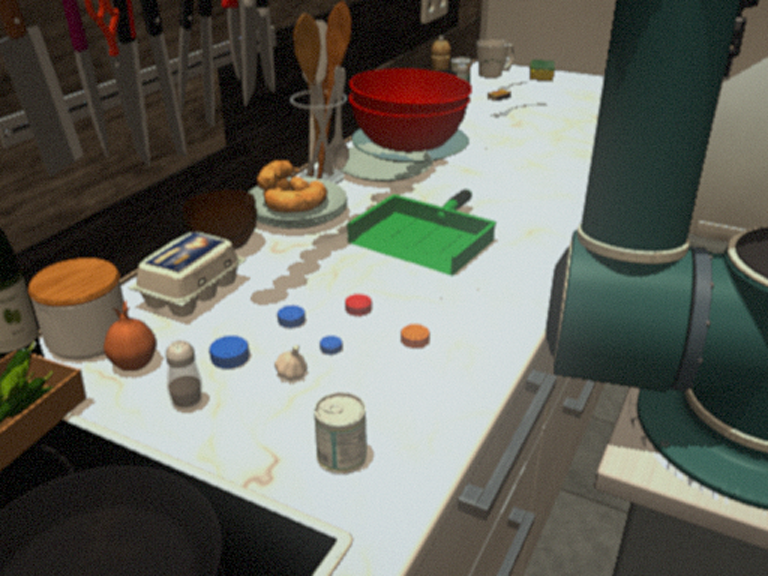

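View pics/side0.png

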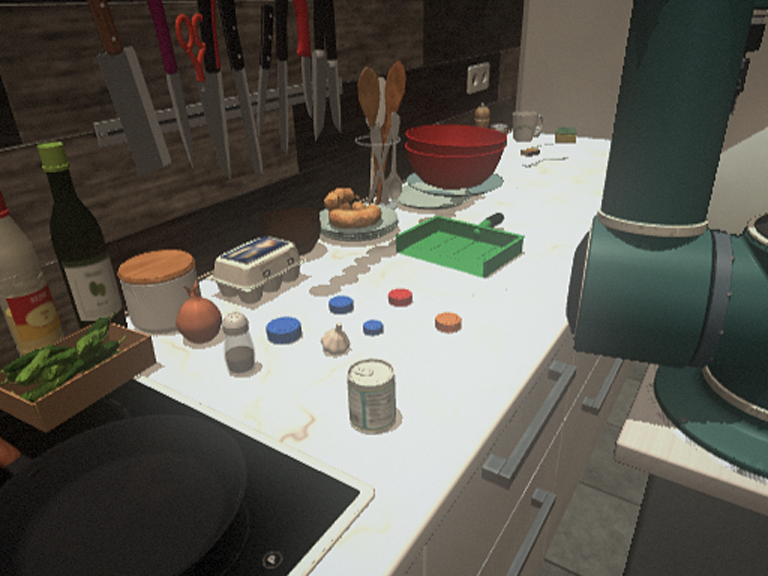

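The scene view shows the red cap at about (358,303), orange at (415,335) and the green scoop at about (425,235). There are three blue discs, at (291,316), (229,351) and (331,344), which I need to tell apart by size. Garlic is at (291,363), salt at (184,375) and the tin at (341,432).

```bash
cat > meas.py <<'E'
from h import *
def seg(name,im,d,st=None,quiet=False):
    W=world(name,d,st);hsv=cv2.cvtColor(im,cv2.COLOR_RGB2HSV)
    out={}
    for c,(lo,hi) in dict(red=((172,120,60),(180,255,255)),red2=((0,150,60),(4,255,255)),orange=((5,150,80),(14,255,255)),blue=((100,120,60),(125,255,255)),green=((55,120,40),(85,255,255))).items():
        m=cv2.inRange(hsv,lo,hi);m[d<=0]=0
        n,l,s,_=cv2.connectedComponentsWithStats(m)
        for i in range(1,n):
            if s[i,4]<40: continue
            P=W[l==i]; 
            if np.median(P[:,2])>60 or np.median(P[:,2])<-20 or P[:,0].mean()<250: continue
            top=P[np.abs(P[:,2]-16)<5]
            if len(top)<20 or c=="green":
                print(name,c,s[i],np.percentile(P,[1,99],axis=0).round(0).tolist());continue
            (cx,cy),rad=cv2.minEnclosingCircle(top[:,:2].astype(np.float32))
            print(name,c,s[i],"z",np.percentile(P[:,2],[5,50,95]).round(1),"c",round(cx,1),round(cy,1),"D",round(2*rad,1),"mean",top.mean(0).round(1), "ext",np.ptp(top[:,:2],axis=0).round(1))
E
python3 - <<'E'
from meas import *
for n in("scene","side"):
    z=np.load(n+"0.npz");seg(n,z["im"],z["d"])
    W=world(n,z["d"])
    # tall objects
    v=[(291,316),(229,351),(331,344),(291,363),(184,375),(341,400)] if n=="scene" else [(335,342),(238,350),(371,400)]
    for a in v: print(a,W[int(a[1]/1.5),int(a[0]/1.5)].round(0))
E
```

```text
scene red2 [231 197  16   9 109] z [13.3 15.2 16.7] c 545.2 -4.2 D 37.4 mean [545.   -4.1  15.2] ext [33.5 35.3]
scene orange [212  95   4  23  47] [[842.0, -411.0, 16.0], [860.0, -385.0, 78.0]]
scene orange [175 119  16   9  52] [[833.0, -274.0, 38.0], [857.0, -198.0, 76.0]]
scene orange [176 124  41  17 122] [[751.0, -271.0, 37.0], [842.0, -176.0, 59.0]]
scene orange [ 69 202  34  41 750] [[717.0, 235.0, 29.0], [782.0, 285.0, 83.0]]
scene orange [268 217  17  10 132] z [13.1 14.9 16.6] c 436.2 31.1 D 39.0 mean [435.4  29.9  14.9] ext [38. 38.]
scene orange [ 20 238  16  13  88] [[788.0, 342.0, 17.0], [830.0, 347.0, 47.0]]
scene orange [ 32 243  21  16 106] [[738.0, 340.0, 11.0], [802.0, 378.0, 53.0]]
scene orange [  0 274  18  14  54] [[732.0, 404.0, 4.0], [802.0, 461.0, 54.0]]
scene blue [185 204  17  10 131] z [13.2 15.1 16.5] c 616.0 67.3 D 41.9 mean [616.5  68.9  15. ] ext [39.3 38.6]
scene blue [140 224  25  16 293] z [17.6 19.9 21.8] c 639.7 182.8 D 52.2 mean [639.7 185.1  19.4] ext [48.4 48.6]
scene blue [214 225  13   8  85] z [ 9.5 11.1 13.1] c 529.5 101.9 D 29.3 mean [530
[... 322 characters left out ...]
4. 191.  19.]
(331, 344) [527. 105.  13.]
(291, 363) [538. 184.  28.]
(184, 375) [619. 293.  55.]
(341, 400) [421. 256.  67.]
side red2 [259 193  15   6  56] z [13.3 14.5 16.1] c 547.6 -6.7 D 36.3 mean [547.9  -7.6  14.6] ext [32.  34.6]
side orange [  0 293  13  16 128] [[656.0, 561.0, 51.0], [682.0, 577.0, 62.0]]
side blue [220 198  15   6  76] z [13.3 14.7 16. ] c 618.0 65.1 D 38.4 mean [617.7  67.3  14.7] ext [37.8 34. ]
side blue [178 212  22  10 173] z [18.4 19.7 20.9] c 642.6 181.1 D 50.4 mean [641.5 182.8  19.6] ext [46.8 50.1]
side blue [243 214  12   6  57] [[520.0, 87.0, 9.0], [544.0, 113.0, 12.0]]
(335, 342) [539. 185.  22.]
(238, 350) [620. 293.  43.]
(371, 400) [399. 295.  49.]
```

```bash
python3 - <<'E'
from h import *
from scipy.optimize import least_squares
res=[]
for n in("scene","side"):
    z=np.load(n+"0.npz");im,d=z["im"],z["d"];W=world(n,d);hsv=cv2.cvtColor(im,cv2.COLOR_RGB2HSV)
    m=(cv2.inRange(hsv,(45,70,25),(90,255,255))>0)&(d>0)
    P=W[m];P=P[(P[:,0]>400)&(P[:,0]<720)&(P[:,1]<-130)&(P[:,1]>-420)]
    rim=P[(P[:,2]>32)&(P[:,2]<38)];fl=P[(P[:,2]<8)&(P[:,2]>-5)]
    print(n,len(P),len(rim),np.percentile(fl,[0.5,99.5],axis=0).round().tolist())
    def loc(p,Q):
        c,s=np.cos(p[2]),np.sin(p[2]);D=Q[:,:2]-p[:2];return np.c_[D@[c,s],D@[-s,c]]
    def f(p):
        L=loc(p,rim);return np.minimum(np.abs(np.abs(L[:,1])-102.5)+np.maximum(0,-75-L[:,0]),np.abs(L[:,0]-72.5)+np.maximum(0,np.abs(L[:,1])-105))
    best=min((least_squares(f,[560+dx,-255,-np.pi/2+a],loss="soft_l1") for dx in(-15,0,15) for a in(-.3,-.15,0,.15,.3)),key=lambda s:s.cost)
    print(best.x.round(3),best.cost/len(rim),np.percentile(np.abs(f(best.x)),[50,90]).round(1)); L=loc(best.x,rim);print("rim loc ext",np.percentile(L,[1,99],axis=0).round(0).tolist()," floor ext",np.percentile(loc(best.x,fl),[1,99],axis=0).round(0).tolist())
E
```

```text
scene 3199 360 [[458.0, -396.0, -3.0], [697.0, -171.0, 8.0]]
[ 553.992 -248.369   -1.67 ] 4.039403335285629 [2.4 6.5]
rim loc ext [[-72.0, -106.0], [111.0, 108.0]]  floor ext [[-70.0, -89.0], [78.0, 129.0]]
side 1434 193 [[474.0, -363.0, -3.0], [680.0, -172.0, 5.0]]
[ 555.406 -249.43    -1.673] 3.6758227590354515 [2.  6.4]
rim loc ext [[-72.0, -107.0], [112.0, 109.0]]  floor ext [[-70.0, -82.0], [73.0, 101.0]]
```

```bash
cat >> h.py <<'E'
O=np.array([554.5,-249.]);YAW=-1.672
def s2w(x,y):
    c,s=np.cos(YAW),np.sin(YAW);return O+np.array([x*c-y*s,x*s+y*c])
def w2s(p):
    c,s=np.cos(YAW),np.sin(YAW);D=np.asarray(p)[:2]-O;return np.array([D@[c,s],D@[-s,c]])
def goto(x,y,z,ang=None):
    """world TCP target; ang=heading of tool -z (push dir)"""
    st=r.state();M=R.from_rotvec(st["orientation"]).as_matrix();p=np.array(st["position"])
    sh=M.T@(np.array([x,y,z])-p)
    cur=np.arctan2(-M[1,2],-M[0,2]);t=0 if ang is None else -((ang-cur+np.pi)%(2*np.pi)-np.pi)
    print("t",round(st["time"],2),"pos",p.round(1),"scoop",w2s(p).round(1),"head",cur.round(3),"shift m",(sh/1000).round(4),"turn",round(t,3),"F",np.round(st["ft_force"],1),"gap",round(st["finger_gap"],1),"tilt",M[2].round(3))
E
python3 -c "
from h import *
print(np.round(r.camera_params('wrist')['mount'],2));print(s2w(-292,-32.6));goto(*s2w(-292,-32.6),200,YAW)"
```

```text
[[  1.    -0.    -0.    -0.88]
 [  0.    -0.26   0.97 -69.91]
 [ -0.    -0.97  -0.26  65.92]
 [  0.     0.     0.     1.  ]]
[551.56785828  44.79952782]
t 0.1 pos [ 172.7 -652.4  303.2] scoop [ 439.9 -339.1] head -2.883 shift m [-0.577   0.1039  0.5447] turn -1.211 F [ 0.4 -0.4 -0.1] gap 85.3 tilt [-0.001 -1.     0.   ]
```

Emit:
drive_tool(
  rows=[
    [0,-0.036,0,0.034,-0.14],
    [0,-0.072,0,0.068,-0.28],
    [0,-0.108,0,0.102,-0.42],
    [0,-0.144,0,0.136,-0.56],
    [0,-0.18,0,0.17,-0.7],
  ],
  grip_force=20,
)

```text
time: 0.6
position: [291.4, -433.1, 303.5]
orientation: [-1.518, 0.475, -0.475]
ft_force: [0.3, -0.4, -0.2]
finger_gap: 12.2
```

```bash
python3 -c "
from h import *
goto(*s2w(-292,-32.6),200,YAW)"
```

```text
t 0.6 pos [ 291.4 -433.1  303.5] scoop [ 209.8 -243.1] head -2.177 shift m [-0.0587  0.1037  0.5409] turn -0.505 F [ 0.3 -0.4 -0.2] gap 12.2 tilt [-0. -1.  0.]
```

Emit:
drive_tool(
  rows=[
    [0,-0.005,0,0.048,-0.13],
    [0,-0.01,0,0.096,-0.26],
    [0,-0.015,0,0.144,-0.39],
    [0,-0.02,0,0.192,-0.505],
    [0,-0.026,0,0.24,-0.505],
  ],
)

```text
time: 1.1
position: [408.0, -221.8, 303.8]
orientation: [-1.569, 0.081, -0.081]
ft_force: [0.4, -0.4, -1.1]
finger_gap: -0.1
```

```bash
python3 -c "
from h import *
goto(*s2w(-292,-32.6),150,YAW)"
```

```text
t 1.1 pos [ 408.  -221.8  303.8] scoop [ -12.3 -148.5] head -1.674 shift m [0.1154 0.1538 0.2799] turn -0.002 F [ 0.4 -0.4 -1.1] gap -0.1 tilt [ 0. -1. -0.]
```

Emit:
drive_tool(
  rows=[
    [0,0.018,0.0,0.044,0],
    [0,0.036,0.01,0.088,0],
    [0,0.053,0.02,0.13,0],
    [0,0.071,0.03,0.172,0],
    [0,0.089,0.04,0.214,0],
  ],
)

```text
time: 1.6
position: [519.4, -18.4, 263.4]
orientation: [-1.569, 0.084, -0.084]
ft_force: [0.9, -0.1, 1.6]
finger_gap: 0.2
```

Emit:
drive_tool(
  rows=[
    [0,0.014,0.02,0.034,0],
    [0,0.026,0.04,0.066,0],
    [0,0.026,0.07,0.066,0],
    [0,0.026,0.1,0.066,0],
    [0,0.026,0.114,0.066,0],
  ],
)

```text
time: 2.1
position: [550.9, 42.7, 146.9]
orientation: [-1.569, 0.087, -0.081]
ft_force: [0.2, -0.1, -0.0]
finger_gap: -0.0
```

```bash
python3 - <<'E'
from h import *
from meas import seg
im,d=r.read_camera("scene");save("s1",im);seg("scene",im,d)
st=r.state();im,d=r.read_camera("wrist");save("w1",im);seg("wrist",im,d,st)
goto(*s2w(-292,-32.6),79,YAW)
E
```

```text
scene red2 [231 197  15   8  70] z [13.6 15.3 17.3] c 546.7 -5.7 D 36.1 mean [546.7  -5.1  15.2] ext [32.5 31.3]
scene orange [180 118  24   9  61] [[800.0, -280.0, 37.0], [855.0, -208.0, 78.0]]
scene orange [176 128  19  13  71] [[780.0, -218.0, 37.0], [861.0, -176.0, 55.0]]
scene orange [ 69 202  34  40 742] [[717.0, 234.0, 29.0], [782.0, 285.0, 84.0]]
scene orange [268 217  18  10 142] z [12.8 14.7 16.8] c 434.5 29.8 D 39.0 mean [435.3  30.2  14.8] ext [37.7 37.8]
scene orange [ 20 238  32  21 200] z [13.4 35.8 51.9] c 801.7 343.4 D 38.6 mean [795.4 344.5  15.2] ext [38.6  3.2]
scene blue [185 204  18  10 133] z [13.2 14.9 16.9] c 615.8 67.5 D 39.2 mean [616.4  68.6  15. ] ext [37.1 37.2]
scene blue [140 224  25  16 296] z [17.7 20.  21.5] c 639.4 182.4 D 53.4 mean [639.4 185.4  19.5] ext [48.4 50.9]
scene blue [214 225  14   8  83] z [ 9.3 11.2 12.7] c 529.2 102.6 D 28.6 mean [530.9 102.6  11.9] ext [28.6 23.4]
scene green [243 130  71  15 206] [[497.0, -358.0, 19.0], [660.0, -237.0, 37.0]]
scene green [ 245  137   84   45 1762] [[449.0, -328.0, -2.0], [652.0, -172.0, 37.0]]
wrist blue [ 335    0   78   32 1621] z [18.5 20.8 22.1] c 640.1 171.3 D 48.0 mean [639.  164.5  20. ] ext [47.5 20.6]
wrist blue [ 200  116   41   41 1323] z [11.2 12.3 13.4] c 531.7 99.2 D 30.0 mean [531.7  99.4  12.3] ext [29.8 29.3]
wrist blue [ 313  141   55   53 2205] z [14.7 16.1 17.2] c 618.0 66.8 D 40.2 mean [617.5  67.4  16. ] ext [39.8 39.4]
t 2.2 pos [551.1  42.4 148. ] scoop [-289.5  -32.8] head -1.678 shift m [0.0004 0.069  0.0025] turn -0.006 F [-0.5 -0.4 -0.6] gap -0.1 tilt [-0.003 -1.    -0.   ]
```

View pics/w1.png

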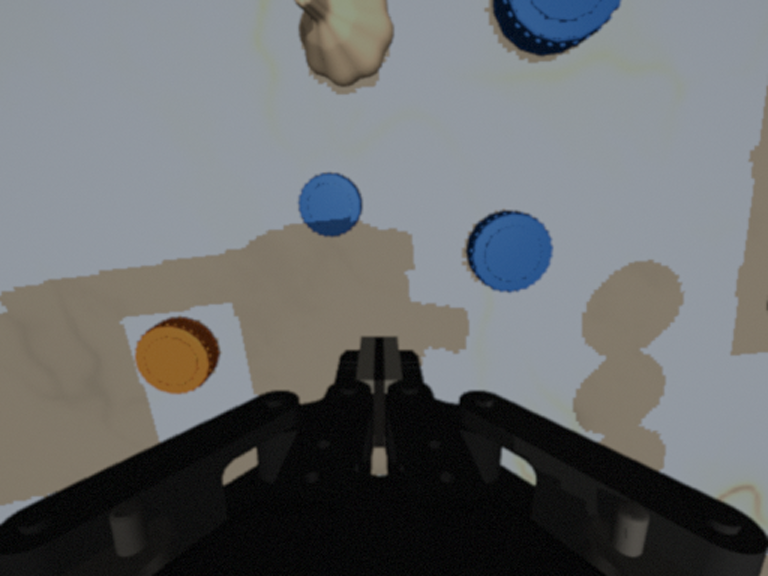

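View pics/s1.png

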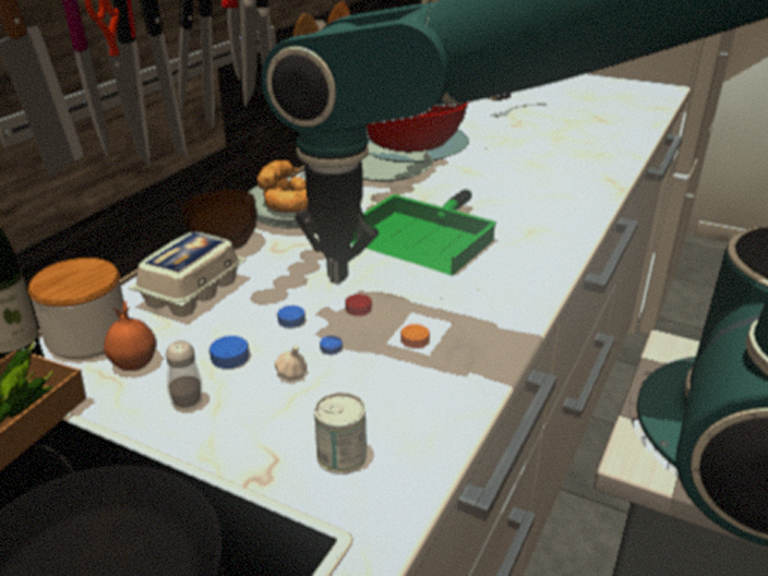

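The wrist view shows the 40 mm blue cap at about (510,250), which comes to (618,67) mm and 40.2 mm across. The 30 mm decoy is at (330,204), orange is at (177,355), and the closed fingers are behind red. I'll descend and push red.

Emit:
drive_tool(
  rows=[
    [0,0,0.03,0.002,0],
    [0,0,0.055,0.002,0],
    [0,0,0.067,0.002,0],
    [0,0,0.069,0.0,0],
    [0,0,0.069,-0.006,0],
  ],
)

```text
time: 2.7
position: [551.8, 36.4, 82.2]
orientation: [-1.569, 0.083, -0.085]
ft_force: [-0.3, 0.4, 0.3]
finger_gap: 0.1
```

Emit:
drive_tool(
  rows=[
    [0,0,0,-0.007,0],
    [0,0,0,-0.015,0],
    [0,0,0,-0.023,0],
    [0,0,0,-0.031,0],
    [0,0,0,-0.039,0],
  ],
)

```text
time: 3.2
position: [547.0, -3.1, 81.1]
orientation: [-1.569, 0.084, -0.084]
ft_force: [0.2, 0.2, -0.4]
finger_gap: -0.0
```

```bash
python3 - <<'E'
from h import *
from meas import seg
goto(*s2w(14,-32.6),79,YAW)
im,d=r.read_camera("scene");save("s2",im);seg("scene",im,d)
E
```

```text
t 3.2 pos [547.   -3.1  81.1] scoop [-243.9  -32.3] head -1.678 shift m [ 0.0013  0.0021 -0.2579] turn -0.006 F [ 0.2  0.2 -0.4] gap -0.0 tilt [ 0. -1.  0.]
scene red2 [245 192   8   8  50] z [13.1 14.4 16.3] c 539.7 -32.7 D 34.7 mean [536.1 -34.1  14.6] ext [20.7 31.8]
scene orange [176 128  12  12  46] [[800.0, -214.0, 34.0], [857.0, -174.0, 55.0]]
scene orange [ 70 202  33  41 756] [[717.0, 235.0, 27.0], [772.0, 285.0, 84.0]]
scene orange [268 217  17  10 125] z [13.1 15.  16.9] c 435.0 29.8 D 39.4 mean [435.3  29.8  15.1] ext [32.3 36.8]
scene orange [ 20 236  26  16 118] [[764.0, 334.0, 19.0], [837.0, 348.0, 48.0]]
scene orange [ 31 246  22  13  81] z [12.4 27.3 53. ] c 794.1 344.7 D 24.1 mean [794.  344.4  16.3] ext [24.1  4.4]
scene orange [  0 276  15  12  47] [[732.0, 406.0, 4.0], [800.0, 460.0, 54.0]]
scene blue [185 204  18  10 130] z [13.4 15.  16.7] c 615.6 67.7 D 40.4 mean [616.4  68.4  15. ] ext [36.8 38.3]
scene blue [140 224  25  19 307] z [17.7 19.9 21.9] c 641.4 183.2 D 53.3 mean [639.  185.4  19.5] ext [50.3 51.6]
scene blue [214 224  13   9  89] z [ 9.9 11.3 13.2] c 529.1 101.8 D 28.9 mean [529.2 101.3  12. ] ext [27.5 26.3]
scene green [ 253  130   77   52 1994] [[449.0, -345.0, -2.0], [651.0, -153.0, 44.0]]
```

View pics/s2.png

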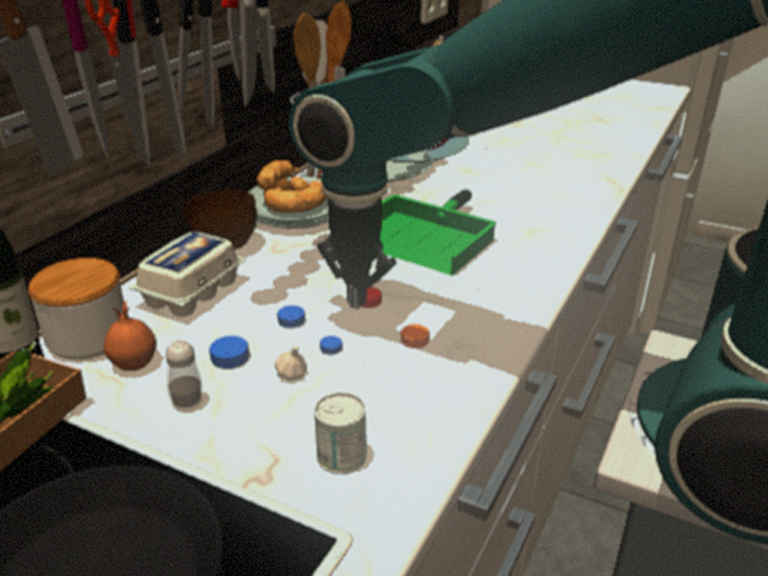

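Red, at about (370,296), is moving ahead of the fingers. I'll continue.

Emit:
drive_tool(
  rows=[
    [0,0,0.001,-0.009,0],
    [0,0,0.002,-0.019,0],
    [0,0,0.002,-0.029,0],
    [0,0,0.002,-0.039,0],
    [0,0,0.002,-0.049,0],
  ],
)

```text
time: 3.75
position: [541.7, -51.9, 78.9]
orientation: [-1.569, 0.084, -0.084]
ft_force: [0.0, 0.2, -0.1]
finger_gap: 0.1
```

Emit:
drive_tool(
  rows=[
    [0,0,0,-0.01,0],
    [0,0,0,-0.02,0],
    [0,0,0,-0.03,0],
    [0,0,0,-0.04,0],
    [0,0,0,-0.05,0],
  ],
)

```text
time: 4.25
position: [536.4, -101.5, 78.9]
orientation: [-1.569, 0.084, -0.084]
ft_force: [0.0, -0.1, -0.3]
finger_gap: -0.1
```

```bash
python3 - <<'E'
from h import *
from meas import seg
goto(*s2w(14,-32.6),79,YAW)
for c in("scene","side"):
    im,d=r.read_camera(c);save(c+"3",im);seg(c,im,d)
E
```

```text
t 4.25 pos [ 536.4 -101.5   78.9] scoop [-144.9  -32.9] head -1.678 shift m [ 1.200e-03 -1.000e-04 -1.589e-01] turn -0.006 F [ 0.  -0.1 -0.3] gap -0.1 tilt [ 0. -1. -0.]
scene red2 [269 175   7   7  43] z [12.6 14.8 16.4] c 525.8 -131.6 D 37.4 mean [ 524.3 -132.1   14.8] ext [21.4 36.7]
scene orange [212  96   4  20  46] [[842.0, -416.0, 24.0], [864.0, -384.0, 75.0]]
scene orange [176 116  21  10  55] [[827.0, -282.0, 40.0], [853.0, -200.0, 78.0]]
scene orange [176 124  17  16  75] [[785.0, -218.0, 35.0], [862.0, -174.0, 63.0]]
scene orange [199 124  18  16  80] [[752.0, -272.0, 37.0], [772.0, -192.0, 58.0]]
scene orange [ 70 202  33  40 748] [[716.0, 235.0, 28.0], [774.0, 285.0, 83.0]]
scene orange [268 217  18  10 138] z [13.  14.9 16.9] c 435.0 29.6 D 38.9 mean [435.4  30.2  14.9] ext [37.4 36. ]
scene orange [ 19 237  34  24 211] z [17.3 36.7 51.8] c 804.7 345.7 D 46.6 mean [799.5 344.9  17.4] ext [46.5  6.5]
scene orange [  0 276  14  13  48] [[732.0, 406.0, 4.0], [799.0, 462.0, 53.0]]
scene blue [186 204  16  10 128] z [13. 15. 17.] c 617.3 68.2 D 39.3 mean [616.7  68.6  14.9] 
[... 201 characters left out ...]
4 mean [527.9 102.2  11.9] ext [27.1 24.5]
scene green [279 133  35  12 123] [[495.0, -358.0, 21.0], [592.0, -311.0, 38.0]]
scene green [275 144  54  35 750] [[447.0, -323.0, -1.0], [585.0, -97.0, 85.0]]
scene green [235 156  12   9  56] [[578.0, -220.0, -3.0], [663.0, -92.0, 73.0]]
side orange [  0 293  12  16 129] [[656.0, 561.0, 51.0], [681.0, 577.0, 62.0]]
side blue [220 198  15   6  76] z [13.6 14.5 15.7] c 617.8 66.8 D 36.7 mean [617.9  67.1  14.5] ext [33.8 34.3]
side blue [178 212  22  10 172] z [18.2 19.6 20.9] c 641.2 181.9 D 49.6 mean [641.7 182.9  19.6] ext [47.7 48.8]
side blue [243 214  12   6  57] z [ 9.5 11.  12.3] c 528.4 101.9 D 26.7 mean [530.2 101.1  11.6] ext [20.8 25.2]
```

View pics/side3.png

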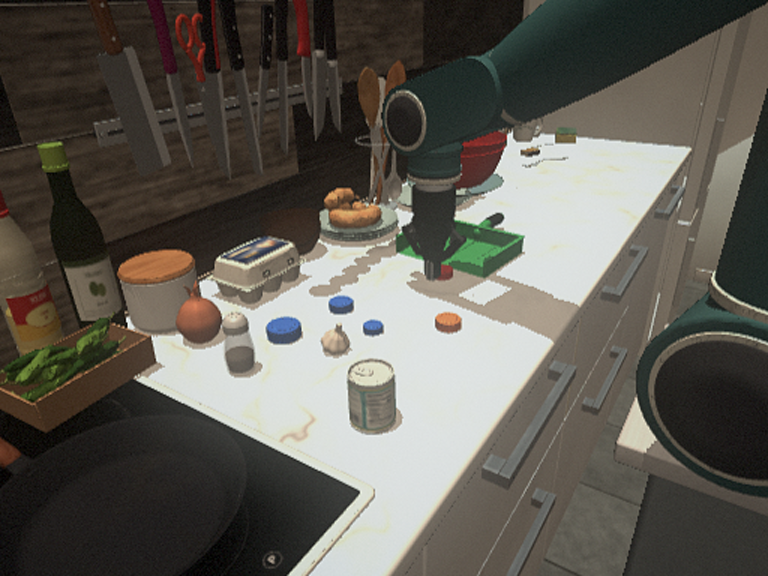

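The side view has red, at about (444,271), still just ahead of the fingers at the scoop mouth.

Emit:
drive_tool(
  rows=[
    [0,0,0,-0.01,0],
    [0,0,-0.001,-0.02,0],
    [0,0,-0.001,-0.03,0],
    [0,0,-0.001,-0.04,0],
    [0,0,-0.001,-0.05,0],
  ],
)

```text
time: 4.85
position: [531.0, -151.3, 79.9]
orientation: [-1.569, 0.084, -0.084]
ft_force: [-0.1, -0.3, -0.2]
finger_gap: 0.3
```

Emit:
drive_tool(
  rows=[
    [0,0,0,-0.01,0],
    [0,0,0,-0.02,0],
    [0,0,0,-0.03,0],
    [0,0,0,-0.04,0],
    [0,0,0,-0.05,0],
  ],
)

```text
time: 5.35
position: [525.7, -201.0, 79.9]
orientation: [-1.569, 0.084, -0.084]
ft_force: [-0.1, 0.7, -0.3]
finger_gap: -0.2
```

```bash
python3 - <<'E'
from h import *
from meas import seg
goto(*s2w(14,-32.6),79,YAW)
for c in("scene",):
    im,d=r.read_camera(c);save(c+"4",im[100:250,180:400],3);seg(c,im,d)
E
```

```text
t 5.35 pos [ 525.7 -201.    79.9] scoop [-44.9 -33.5] head -1.678 shift m [ 0.0013  0.0009 -0.0589] turn -0.006 F [-0.1  0.7 -0.3] gap -0.2 tilt [-0. -1.  0.]
scene orange [213  96   3  20  40] [[843.0, -409.0, 22.0], [856.0, -388.0, 76.0]]
scene orange [180 121  22   6  45] [[805.0, -277.0, 37.0], [853.0, -212.0, 65.0]]
scene orange [202 125  15  14  55] [[751.0, -265.0, 39.0], [767.0, -202.0, 58.0]]
scene orange [176 129  21  12  69] [[778.0, -204.0, 37.0], [849.0, -174.0, 55.0]]
scene orange [ 69 209  33  33 732] [[717.0, 236.0, 29.0], [772.0, 285.0, 77.0]]
scene orange [268 217  17  10 134] z [13.3 14.8 16.5] c 436.2 28.6 D 38.3 mean [435.8  30.   14.8] ext [36.3 36.3]
scene orange [ 19 236  34  26 218] z [15.7 36.8 52.4] c 809.4 345.1 D 54.0 mean [796.8 344.7  17.1] ext [53.9  4.3]
scene orange [  0 277  14  12  47] [[732.0, 404.0, 4.0], [800.0, 463.0, 54.0]]
scene blue [185 204  18  10 130] z [13.2 15.  16.8] c 618.0 67.5 D 41.0 mean [616.4  68.8  15. ] ext [36.2 39.9]
scene blue [140 224  25  16 299] z [18.1 20.2 22. ] c 639.3 183.7 D 53.6 mean [639.5 185.6  19.7] ext [50.2 49.1]
scene blue [214 225  14   8  87] z [ 9.6 11.1 12.9] c 529.1 101.6 D 29.0 mean [529.8 102.   11.8] ext [27.5 27.5]
scene green [233 130  30  20  66] [[647.0, -327.0, 32.0], [666.0, -191.0, 37.0]]
scene green [235 141  43  30 722] [[549.0, -324.0, -2.0], [659.0, -185.0, 53.0]]
scene green [294 151  23  14  84] [[478.0, -318.0, -1.0], [532.0, -186.0, 64.0]]
scene green [298 162  15  10  49] [[454.0, -271.0, -1.0], [497.0, -165.0, 37.0]]
```

View pics/scene4.png

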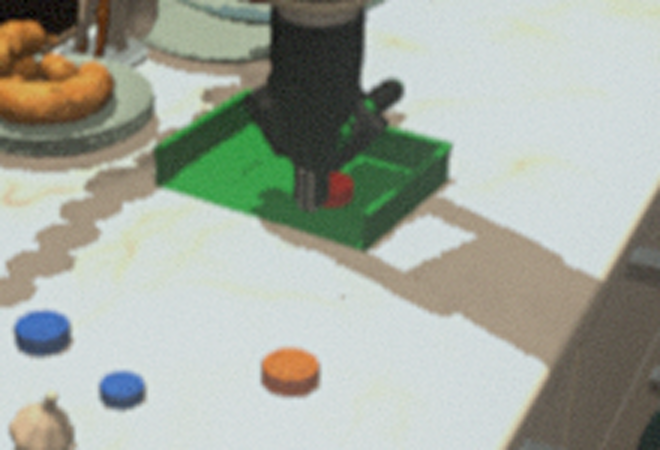

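Red is inside the scoop, just ahead of the fingers at about (340,190) in the crop. I'll push it deeper, back off and lift.

Emit:
drive_tool(
  rows=[
    [0,0,0,-0.01,0],
    [0,0,0,-0.02,0],
    [0,0,0,-0.03,0],
    [0,0,0,-0.039,0],
    [0,0,0,-0.046,0],
  ],
)

```text
time: 5.9
position: [520.8, -246.7, 79.9]
orientation: [-1.569, 0.084, -0.084]
ft_force: [-0.4, 0.9, 0.3]
finger_gap: 0.0
```

Emit:
drive_tool(
  rows=[
    [0,0,0,-0.005,0],
    [0,0,0,-0.008,0],
    [0,0,0,-0.008,0],
    [0,0,0,0.012,0],
    [0,0,-0.02,0.03,0],
  ],
)

```text
time: 6.4
position: [523.0, -215.0, 97.7]
orientation: [-1.567, 0.087, -0.082]
ft_force: [-0.3, 0.2, -0.2]
finger_gap: -0.0
```

```bash
python3 - <<'E'
from h import *
b=w2s((618,67));print(b)
goto(*s2w(b[0]-50,b[1]),150,YAW)
E
```

```text
[-320.7985845    31.24929091]
t 6.4 pos [ 523.  -215.    97.7] scoop [-30.6 -34.7] head -1.678 shift m [ 0.0636 -0.0521  0.3406] turn -0.006 F [-0.3  0.2 -0.2] gap -0.0 tilt [-0.004 -1.     0.001]
```

Emit:
drive_tool(
  rows=[
    [0,0.0,-0.03,0.03,0],
    [0,0.015,-0.052,0.07,0],
    [0,0.025,-0.052,0.115,0],
    [0,0.035,-0.052,0.16,0],
    [0,0.045,-0.052,0.205,-0.003],
  ],
)

```text
time: 6.9
position: [591.0, -14.9, 152.3]
orientation: [-1.569, 0.081, -0.082]
ft_force: [1.4, -1.3, -0.2]
finger_gap: -0.2
```

Emit:
drive_tool(
  rows=[
    [0,0.007,0,0.045,0],
    [0,0.014,0,0.09,0],
    [0,0.018,0,0.125,-0.003],
    [0,0.018,0,0.136,-0.005],
    [0,0.018,0.0,0.136,-0.005],
  ],
)

```text
time: 7.4
position: [622.6, 117.9, 151.7]
orientation: [-1.569, 0.076, -0.076]
ft_force: [-0.1, -1.1, 0.2]
finger_gap: -0.1
```

```bash
python3 - <<'E'
from h import *
from meas import seg
im,d=r.read_camera("scene");save("scene5",im);seg("scene",im,d)
b=w2s((618,67))
goto(*s2w(b[0]-50,b[1]),79,YAW)
E
```

```text
scene red2 [293 149  15   8  82] z [15.7 17.7 19.2] c 515.2 -291.2 D 53.0 mean [ 514.6 -282.2   17.6] ext [36.3 50.6]
scene orange [213  96   3  20  41] [[842.0, -411.0, 23.0], [857.0, -387.0, 77.0]]
scene orange [ 69 202  34  39 739] [[717.0, 234.0, 30.0], [783.0, 285.0, 82.0]]
scene orange [268 217  17  10 102] z [12.9 15.  17. ] c 435.0 29.9 D 35.7 mean [435.4  29.1  15. ] ext [33.5 30.2]
scene orange [ 20 236  33  23 214] z [16.2 36.6 51.8] c 803.9 344.9 D 43.9 mean [799.4 345.   16.6] ext [43.9  5.7]
scene orange [  0 276  15  13  42] [[731.0, 406.0, 3.0], [798.0, 463.0, 54.0]]
scene blue [186 205  16   8  85] z [13.4 15.1 16.9] c 617.4 67.0 D 36.3 mean [617.9  67.7  15.1] ext [31.4 36.3]
scene blue [140 224  25  19 307] z [17.2 20.  21.8] c 641.0 184.1 D 52.3 mean [638.9 185.4  19.5] ext [50.3 51.9]
scene blue [214 224  13   9  89] z [ 9.7 11.4 12.9] c 529.1 102.4 D 30.1 mean [529.3 102.8  12. ] ext [24.2 28.4]
scene green [234 130  80  20 193] [[496.0, -360.0, 22.0], [665.0, -199.0, 37.0]]
scene green [ 235  141   95   41 1697] [[450.0, -326.0, -2.0], [656.0, -175.0, 36.0]]
t 7.45 pos [622.5 116.6 151.7] scoop [-370.6   30.7] head -1.669 shift m [0.0006 0.0727 0.0002] turn 0.003 F [-0.2  0.4  0.3] gap 0.2 tilt [-0. -1. -0.]
```

View pics/scene5.png

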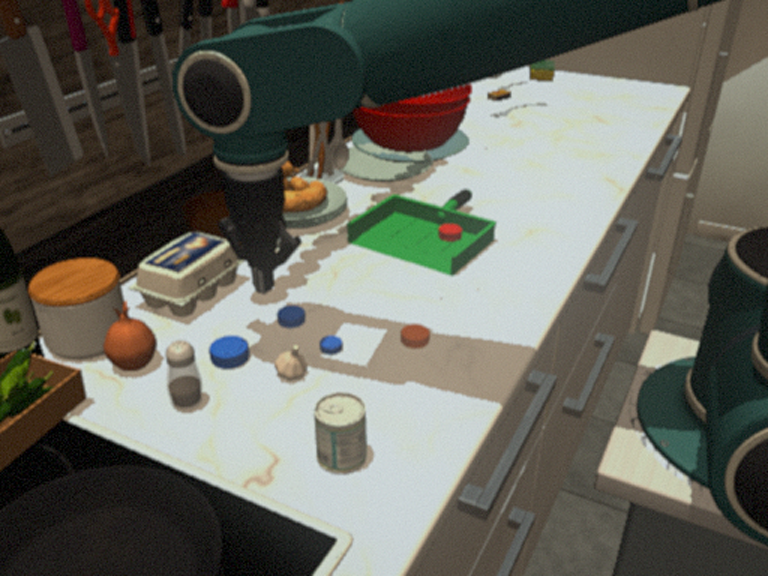

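Red lies inside the scoop at pixel (450,231), about (515,-282) mm, which is around x=37, y=-36 in the scoop frame. The fingers stand behind the blue cap at (291,316). I'll descend and push blue.

Emit:
drive_tool(
  rows=[
    [0,0,0.03,0,0],
    [0,0,0.055,0,0],
    [0,0,0.07,0,0],
    [0,0,0.073,-0.003,0.003],
    [0,0,0.073,-0.009,0.003],
  ],
)

```text
time: 7.95
position: [621.9, 106.7, 79.2]
orientation: [-1.569, 0.081, -0.081]
ft_force: [0.8, -0.1, 0.5]
finger_gap: -0.1
```

Emit:
drive_tool(
  rows=[
    [0,0,0,-0.007,0],
    [0,0,0,-0.015,0],
    [0,0,0,-0.024,0],
    [0,0,0,-0.034,0],
    [0,0,0,-0.044,0],
  ],
)

```text
time: 8.45
position: [617.3, 62.7, 79.2]
orientation: [-1.569, 0.08, -0.08]
ft_force: [0.0, 0.2, -0.5]
finger_gap: 0.0
```

Emit:
drive_tool(
  rows=[
    [0,0,0,-0.01,0],
    [0,0,0,-0.02,0],
    [0,0,0,-0.03,0],
    [0,0,0,-0.04,0],
    [0,0,0,-0.05,0],
  ],
)

```text
time: 8.95
position: [612.2, 13.1, 78.9]
orientation: [-1.569, 0.08, -0.08]
ft_force: [0.8, -0.3, 0.3]
finger_gap: -0.2
```

```bash
python3 - <<'E'
from h import *
from meas import seg
goto(*s2w(14,31),79,YAW)
im,d=r.read_camera("scene");save("scene6",im[100:250,130:350],3);seg("scene",im,d)
E
```

```text
t 8.95 pos [612.2  13.1  78.9] scoop [-266.6   30.9] head -1.673 shift m [ 3.000e-04 -1.000e-04 -2.806e-01] turn -0.001 F [ 0.8 -0.3  0.3] gap -0.2 tilt [-0. -1.  0.]
scene red2 [255  83  47  18 237] [[660.0, -619.0, 30.0], [786.0, -537.0, 87.0]]
scene red2 [293 149  15   8  80] z [15.6 17.3 19.1] c 516.3 -290.5 D 52.5 mean [ 514.7 -283.2   17.3] ext [37.3 50. ]
scene orange [176 127  12  11  41] [[799.0, -221.0, 41.0], [864.0, -173.0, 54.0]]
scene orange [ 69 202  34  40 746] [[717.0, 235.0, 30.0], [782.0, 285.0, 85.0]]
scene orange [268 217  17   9 115] z [13.2 14.8 16.7] c 436.3 28.9 D 36.2 mean [436.   28.7  14.9] ext [33.  35.1]
scene orange [ 20 237  33  22 208] z [15.3 36.6 52.3] c 805.1 344.5 D 44.6 mean [799.5 344.6  15.6] ext [44.6  4.5]
scene orange [  0 269  23  20  59] [[733.0, 393.0, 5.0], [798.0, 462.0, 54.0]]
scene blue [216 188   9   9  49] z [13.1 15.1 17. ] c 605.2 -16.3 D 33.9 mean [602.1 -18.5  15.1] ext [26.2 31.2]
scene blue [140 224  25  16 299] z [17.8 20.  21.8] c 640.9 182.7 D 53.9 mean [639.4 185.6  19.5] ext [51.9 50. ]
scene blue [214 224  13   9  89] z [ 9.7 11.5 12.9] c 529.2 102.3 D 27.8 mean [529.7 102.1  12. ] ext [27.8 26.3]
scene green [232 130  52  21 128] [[585.0, -332.0, 23.0], [666.0, -190.0, 38.0]]
scene green [285 133  25  12  96] [[504.0, -360.0, 22.0], [574.0, -312.0, 38.0]]
scene green [ 235  138   94   44 1721] [[449.0, -327.0, -3.0], [658.0, -175.0, 36.0]]
```

View pics/scene6.png

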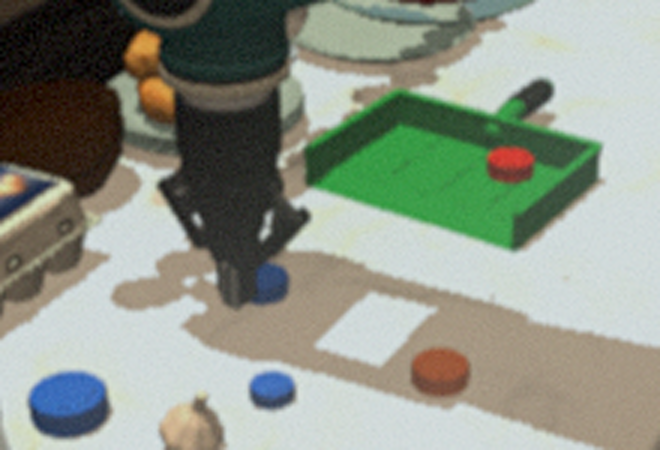

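Blue, at about (265,285) in the crop, is tracking ahead of the fingers. I'll continue.

Emit:
drive_tool(
  rows=[
    [0,0,0,-0.01,0],
    [0,0,0,-0.02,0],
    [0,0,0,-0.03,0],
    [0,0,0,-0.04,0],
    [0,0,0,-0.05,0],
  ],
)

```text
time: 9.5
position: [607.1, -36.7, 78.9]
orientation: [-1.569, 0.08, -0.08]
ft_force: [-0.4, -0.0, 0.8]
finger_gap: 0.0
```

Emit:
drive_tool(
  rows=[
    [0,0,0,-0.01,0],
    [0,0,0,-0.02,0],
    [0,0,0,-0.03,0],
    [0,0,0,-0.04,0],
    [0,0,0,-0.05,0],
  ],
)

```text
time: 10.0
position: [602.0, -86.4, 78.9]
orientation: [-1.569, 0.08, -0.08]
ft_force: [-0.8, 0.7, -0.7]
finger_gap: 0.3
```

```bash
python3 - <<'E'
from h import *
from meas import seg
goto(*s2w(14,31),79,YAW)
im,d=r.read_camera("scene");save("scene7",im[100:250,150:370],3);seg("scene",im,d)
E
```

```text
t 10.0 pos [602.  -86.4  78.9] scoop [-166.6   30.8] head -1.673 shift m [ 3.000e-04 -1.000e-04 -1.806e-01] turn -0.001 F [-0.8  0.7 -0.7] gap 0.3 tilt [ 0. -1. -0.]
scene red2 [293 149  15   8  85] z [15.5 17.6 19.6] c 516.7 -289.0 D 53.2 mean [ 514.6 -281.5   17.4] ext [36.2 51.7]
scene orange [202 124  15  16  68] [[751.0, -271.0, 37.0], [770.0, -200.0, 58.0]]
scene orange [176 128  21  12  74] [[778.0, -221.0, 37.0], [864.0, -174.0, 56.0]]
scene orange [ 70 202  33  40 748] [[716.0, 234.0, 29.0], [775.0, 285.0, 85.0]]
scene orange [268 217  18  10 138] z [13.2 15.1 16.9] c 435.5 29.1 D 38.7 mean [435.2  30.3  15.1] ext [36.  37.6]
scene orange [ 20 238  17  12  82] [[788.0, 341.0, 20.0], [831.0, 347.0, 47.0]]
scene orange [ 33 243  20  16 111] [[738.0, 340.0, 11.0], [797.0, 376.0, 53.0]]
scene orange [  0 276  15  13  51] [[732.0, 404.0, 4.0], [798.0, 462.0, 54.0]]
scene blue [140 224  25  18 298] z [17.8 20.2 21.9] c 640.8 183.2 D 51.7 mean [639.5 184.7  19.6] ext [50.7 49.6]
scene blue [214 225  13   8  87] z [ 9.5 11.1 13. ] c 529.1 102.4 D 29.1 mean [529.1 101.8  12.1] ext [28.2 25.6]
scene green [ 249  130   80   52 1767] [[449.0, -346.0, -2.0], [654.0, -165.0, 38.0]]
```

View pics/scene7.png

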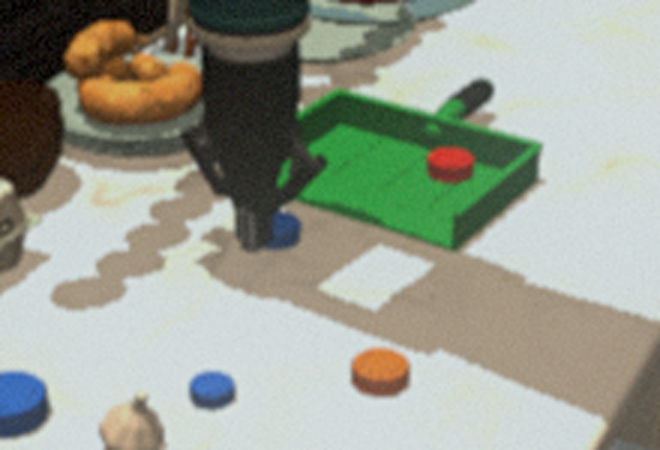

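Emit:
drive_tool(
  rows=[
    [0,0,0,-0.01,0],
    [0,0,0,-0.02,0],
    [0,0,0,-0.03,0],
    [0,0,-0.001,-0.04,0],
    [0,0,-0.001,-0.05,0],
  ],
)

```text
time: 10.55
position: [597.0, -136.2, 80.1]
orientation: [-1.569, 0.08, -0.08]
ft_force: [-0.6, -0.7, -0.5]
finger_gap: -0.3
```

Emit:
drive_tool(
  rows=[
    [0,0,0,-0.01,0],
    [0,0,0,-0.02,0],
    [0,0,0,-0.03,0],
    [0,0,0,-0.04,0],
    [0,0,0,-0.05,0],
  ],
)

```text
time: 11.05
position: [591.8, -185.9, 79.9]
orientation: [-1.569, 0.08, -0.08]
ft_force: [-0.0, 0.2, -0.2]
finger_gap: 0.1
```

```bash
python3 - <<'E'
from h import *
from meas import seg
goto(*s2w(14,31),80,YAW)
im,d=r.read_camera("scene");save("scene8",im[100:250,180:400],3);seg("scene",im,d)
E
```

```text
t 11.05 pos [ 591.8 -185.9   79.9] scoop [-66.6  30.8] head -1.673 shift m [ 0.0003 -0.0001 -0.0806] turn -0.001 F [-0.   0.2 -0.2] gap 0.1 tilt [ 0. -1.  0.]
scene red2 [294 149  14   9  84] z [12.9 17.2 19.4] c 515.8 -282.3 D 42.2 mean [ 514.  -282.2   17.5] ext [37.8 42.1]
scene orange [212  96   4  22  44] [[843.0, -413.0, 17.0], [860.0, -384.0, 75.0]]
scene orange [181 119  24   8  62] [[799.0, -276.0, 39.0], [852.0, -211.0, 70.0]]
scene orange [176 126  35  14 109] [[754.0, -221.0, 38.0], [849.0, -176.0, 58.0]]
scene orange [ 70 202  33  40 746] [[717.0, 234.0, 29.0], [773.0, 285.0, 85.0]]
scene orange [268 217  17  10 135] z [13.  14.8 16.6] c 434.4 30.2 D 38.7 mean [435.5  30.1  14.9] ext [35.9 38.5]
scene orange [ 20 237  15  14  94] [[793.0, 342.0, 20.0], [830.0, 347.0, 48.0]]
scene orange [ 30 243  23  16 111] [[739.0, 339.0, 12.0], [805.0, 377.0, 53.0]]
scene orange [  0 276  14  13  48] [[732.0, 404.0, 4.0], [799.0, 462.0, 54.0]]
scene blue [264 154   7   9  46] z [15.3 17.8 19.9] c 582.9 -217.0 D 38.1 mean [ 579.2 -215.8   17.7] ext [23.3 35.2]
scene blue [140 224  25  16 297] z [17.8 19.9 21.8] c 639.9 182.7 D 52.4 mean [639.7 185.5  19.5] ext [49.7 50.9]
scene blue [214 225  13   8  86] z [ 9.  11.2 13. ] c 529.8 102.0 D 25.2 mean [530.3 102.3  12.1] ext [23.6 24. ]
scene green [276 133  38  13 118] [[495.0, -361.0, 19.0], [602.0, -311.0, 38.0]]
scene green [267 144  35  38 593] [[473.0, -324.0, -3.0], [603.0, -172.0, 55.0]]
scene green [303 148  26  17 113] [[444.0, -316.0, -1.0], [500.0, -214.0, 37.0]]
scene green [235 150  17  16 147] [[609.0, -255.0, -2.0], [661.0, -180.0, 29.0]]
```

View pics/scene8.png

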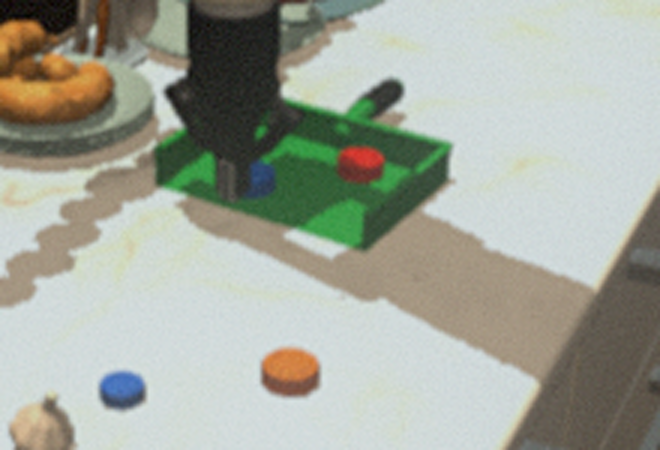

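Blue is inside the mouth, at about (258,180) in the crop. I'll push it 75 mm deeper, back off and lift.

Emit:
drive_tool(
  rows=[
    [0,0,0,-0.01,0],
    [0,0,0,-0.02,0],
    [0,0,0,-0.03,0],
    [0,0,0,-0.04,0],
    [0,0,0,-0.05,0],
  ],
)

```text
time: 11.6
position: [586.7, -235.7, 79.9]
orientation: [-1.569, 0.08, -0.08]
ft_force: [1.1, 0.3, 0.0]
finger_gap: 0.2
```

Emit:
drive_tool(
  rows=[
    [0,0,0,-0.009,0],
    [0,0,0,-0.017,0],
    [0,0,0,-0.023,0],
    [0,0,0,-0.026,0],
    [0,0,0,-0.026,0],
  ],
)

```text
time: 12.1
position: [584.1, -260.9, 79.9]
orientation: [-1.569, 0.08, -0.08]
ft_force: [1.0, -0.2, 0.0]
finger_gap: -0.2
```

Emit:
drive_tool(
  rows=[
    [0,0,0,0.02,0],
    [0,0,-0.03,0.04,0],
    [0,-0.015,-0.07,0.08,-0.1],
    [0,-0.03,-0.07,0.12,-0.2],
    [0,-0.05,-0.07,0.15,-0.3],
  ],
)

```text
time: 12.6
position: [549.7, -103.4, 151.6]
orientation: [-1.565, -0.162, 0.157]
ft_force: [0.0, -0.2, -0.2]
finger_gap: -0.2
```

```bash
python3 - <<'E'
from h import *
from meas import seg
im,d=r.read_camera("scene");save("scene9",im);seg("scene",im,d)
o=np.array([435.5,30]);print(w2s(o));t=s2w(-90,-52);v=t-o;a=np.arctan2(v[1],v[0]);u=v/np.linalg.norm(v);print("ang",a,"start",o-50*u,"dist",np.linalg.norm(v), "scoop head",a-YAW)
goto(*(o-50*u),150,a)
E
```

```text
scene red2 [293 149  15   8  86] z [14.5 17.6 19.7] c 513.6 -283.1 D 42.4 mean [ 514.6 -281.6   17.6] ext [38.2 39.5]
scene orange [212  96   4  22  43] [[843.0, -417.0, 21.0], [862.0, -379.0, 74.0]]
scene orange [199 129  14  11  47] [[751.0, -238.0, 36.0], [771.0, -193.0, 58.0]]
scene orange [177 131  16   9  58] [[786.0, -188.0, 39.0], [835.0, -174.0, 56.0]]
scene orange [ 70 202  33  39 734] [[717.0, 235.0, 30.0], [784.0, 285.0, 84.0]]
scene orange [268 217  18  10 139] z [13.3 14.9 17. ] c 434.5 30.1 D 38.2 mean [435.1  30.5  15.1] ext [35.8 34.8]
scene orange [ 20 236  33  22 192] z [17.  36.8 51.8] c 802.0 343.8 D 40.6 mean [797.2 344.4  17.2] ext [40.3  6. ]
scene blue [272 143  15  11 115] z [ 7.4 16.6 19.4] c 577.9 -297.7 D 57.5 mean [ 578.5 -287.5   16.7] ext [39.5 54.3]
scene blue [140 224  25  16 293] z [17.5 20.  21.8] c 641.3 183.1 D 53.2 mean [638.9 184.7  19.5] ext [48.7 50.6]
scene blue [214 225  13   8  87] z [ 9.3 11.3 12.8] c 529.7 101.6 D 29.0 mean [529.3 100.9  12. ] ext [25.3 27.2]
scene green [277 133  37  12 127] [[495.0, -361.0, 22.0], [599.0, -312.0, 37.0]]
scene green [ 235  138   94   38 1218] [[448.0, -325.0, -2.0], [658.0, -109.0, 79.0]]
[-265.54974502 -146.57876013]
ang -1.177829140201488 start [416.35344424  76.188845  ] dist 199.4062557778913 scoop head 0.49417085979851194
t 12.65 pos [ 547.4 -100.3  150.5] scoop [-147.2  -22.1] head -1.36 shift m [-0.0912  0.0007  0.2001] turn -0.182 F [ 2.2  1.9 -0. ] gap -0.2 tilt [ 0.001 -1.     0.001]
```

View pics/scene9.png

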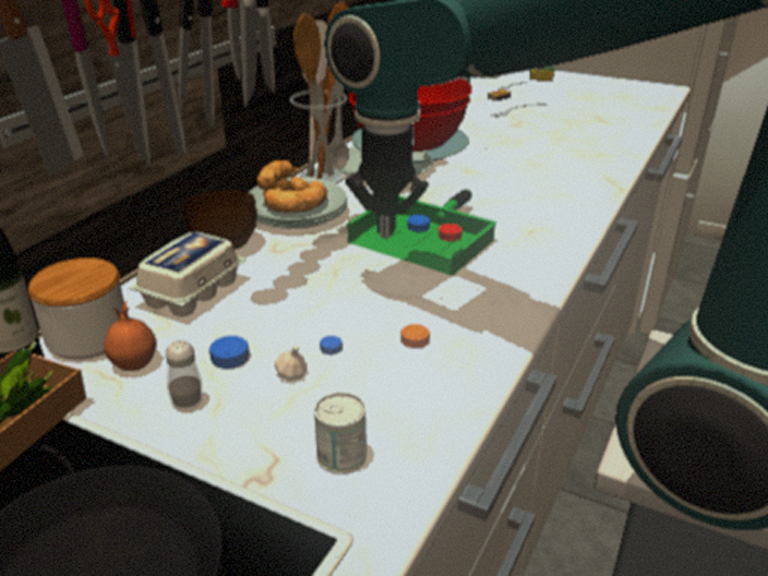

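Blue, at (418,222), and red, at (451,231), both lie inside the scoop. Next I'll go behind orange at (415,335).

Emit:
drive_tool(
  rows=[
    [0,-0.019,0,0.042,-0.06],
    [0,-0.038,0,0.084,-0.12],
    [0,-0.057,0,0.126,-0.182],
    [0,-0.075,0,0.165,-0.182],
    [0,-0.091,0,0.2,-0.182],
  ],
)

```text
time: 13.15
position: [419.4, 73.7, 149.8]
orientation: [-1.55, -0.299, 0.298]
ft_force: [0.9, 0.2, 0.4]
finger_gap: -0.2
```

Emit:
drive_tool(
  rows=[
    [0,0,0,0,0],
    [0,0,0,0,0],
  ],
)

```text
time: 13.35
position: [420.7, 72.9, 150.1]
orientation: [-1.55, -0.301, 0.299]
ft_force: [-0.5, 0.3, 0.2]
finger_gap: 0.1
```

```bash
python3 - <<'E'
from h import *
goto(416.4,76.2,79,-1.178)
E
```

```text
t 13.35 pos [420.7  72.9 150.1] scoop [-306.7 -165.6] head -1.188 shift m [-0.0028  0.0711  0.0047] turn -0.01 F [-0.5  0.3  0.2] gap 0.1 tilt [ 0.001 -1.    -0.   ]
```

Emit:
drive_tool(
  rows=[
    [0,-0.003,0.02,0.005,-0.01],
    [0,-0.003,0.05,0.005,-0.01],
    [0,-0.003,0.068,0.005,-0.01],
    [0,-0.003,0.071,0.003,-0.01],
    [0,-0.003,0.071,-0.002,-0.01],
  ],
)

```text
time: 13.85
position: [419.3, 68.4, 78.9]
orientation: [-1.549, -0.305, 0.306]
ft_force: [-0.0, 0.2, 0.7]
finger_gap: 0.3
```

```bash
python3 - <<'E'
from h import *
goto(*s2w(-20,-17),79,-1.178)
p=np.array(r.state()["position"][:2]);o=np.array([435.5,30]);u=np.array([np.cos(-1.178),np.sin(-1.178)]);d=o-p;print("along",d@u,"lat",d@[-u[1],u[0]])
im,d=r.read_camera("scene");save("scene10",im[130:280,180:400],3)
E
```

```text
t 13.85 pos [419.3  68.4  78.9] scoop [-302.2 -166.5] head -1.181 shift m [-1.100e-03 -2.000e-04 -3.193e-01] turn -0.003 F [-0.   0.2  0.7] gap 0.3 tilt [-0.001 -1.     0.   ]
along 41.693904366650294 lat 0.20946562381474457
```

View pics/scene10.png

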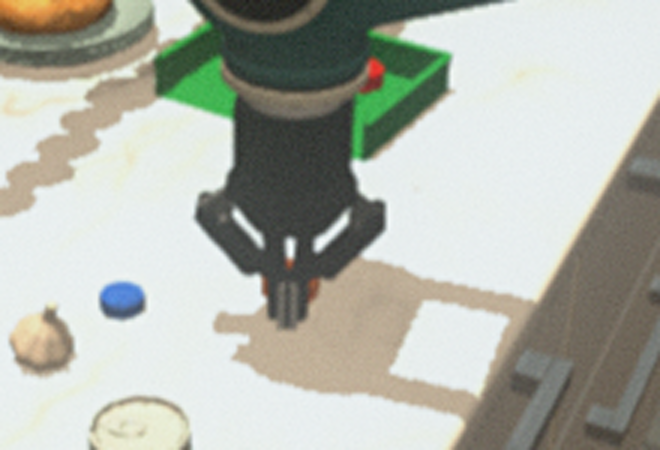

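Orange is centred ahead of the fingers at about (290,290) in the crop, with 0.2 mm lateral error. I'll push.

Emit:
drive_tool(
  rows=[
    [0,0,0,-0.006,0],
    [0,0,0,-0.013,0],
    [0,0,0,-0.021,0],
    [0,0,0,-0.03,0],
    [0,0,0,-0.04,0],
  ],
)

```text
time: 14.4
position: [434.7, 31.1, 79.1]
orientation: [-1.549, -0.306, 0.306]
ft_force: [0.3, -0.1, -0.2]
finger_gap: -0.2
```

Emit:
drive_tool(
  rows=[
    [0,0,0,-0.01,0],
    [0,0,0,-0.02,0],
    [0,0,0,-0.03,0],
    [0,0,0,-0.04,0],
    [0,0,0,-0.05,0],
  ],
)

```text
time: 14.9
position: [453.6, -15.2, 78.9]
orientation: [-1.549, -0.306, 0.306]
ft_force: [-0.6, 0.8, 0.5]
finger_gap: 0.0
```

```bash
python3 - <<'E'
from h import *
from meas import seg
goto(*s2w(-20,-17),79,-1.178)
im,d=r.read_camera("scene");save("scene11",im[100:250,180:400],3);seg("scene",im,d)
im,d=r.read_camera("side");save("side11",im[120:270,180:400],3);seg("side",im,d)
E
```

```text
t 14.9 pos [453.6 -15.2  78.9] scoop [-222.4 -124. ] head -1.181 shift m [-1.20e-03 -1.00e-04 -2.29e-01] turn -0.003 F [-0.6  0.8  0.5] gap 0.0 tilt [-0. -1.  0.]
scene red2 [298 150  10  10  68] z [  9.3  17.3 154.9] c 509.7 -285.2 D 44.1 mean [ 508.1 -282.6   17. ] ext [28.1 43.6]
scene orange [212  96   4  22  50] [[842.0, -413.0, 15.0], [861.0, -386.0, 75.0]]
scene orange [184 116  20  11  62] [[801.0, -280.0, 36.0], [855.0, -228.0, 73.0]]
scene orange [173 119  15  18  62] [[800.0, -217.0, 41.0], [861.0, -177.0, 79.0]]
scene orange [199 126  18  10  52] [[751.0, -265.0, 42.0], [773.0, -201.0, 58.0]]
scene orange [ 70 202  33  43 786] [[716.0, 235.0, 23.0], [775.0, 285.0, 83.0]]
scene orange [ 19 237  33  23 202] z [15.5 36.9 51.8] c 804.4 345.6 D 40.9 mean [801.2 345.1  17. ] ext [40.8  5.3]
scene blue [140 224  25  17 296] z [17.7 20.1 21.8] c 640.4 183.2 D 52.3 mean [639.8 186.2  19.5] ext [50.6 52. ]
scene blue [214 225  13   8  87] z [ 9.5 11.6 12.8] c 529.8 101.1 D 28.1 mean [530.2 101.6  12. ] ext [26.3 26.3]
scene green [233 133  25  17  61] [[651.0, -305.0, 29.0], [665.0, -190.0, 37.0]]
scene green [299 135  26  13  50] [[461.0, -358.0, 24.0], [537.0, -309.0, 38.0]]
scene green [235 142  27  27 399] [[593.0, -312.0, -2.0], [660.0, -187.0, 5.0]]
scene green [298 148  31  24 219] [[444.0, -315.0, -2.0], [506.0, -166.0, 37.0]]
side orange [  0 293  13  17 130] [[656.0, 561.0, 50.0], [680.0, 577.0, 62.0]]
side blue [178 212  22  11 170] z [18.2 19.7 21.1] c 640.7 182.1 D 50.2 mean [641.7 183.   19.6] ext [46.9 50.2]
side blue [243 214  12   6  55] z [ 9.7 11.  12.1] c 531.3 100.1 D 26.4 mean [530.6 100.5  11.5] ext [25.9 23.8]
```

View pics/scene11.png

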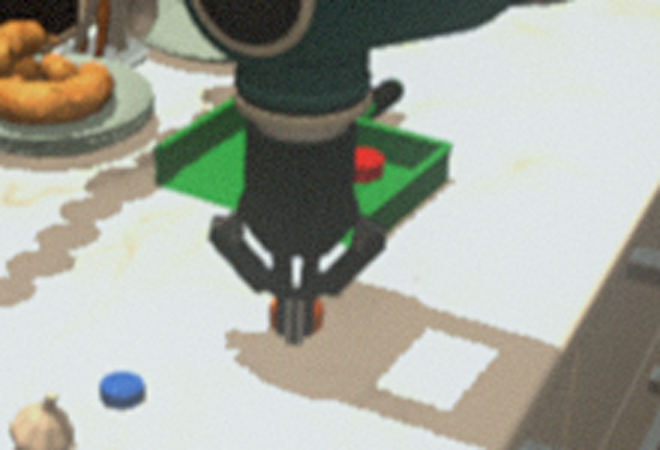

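View pics/side11.png

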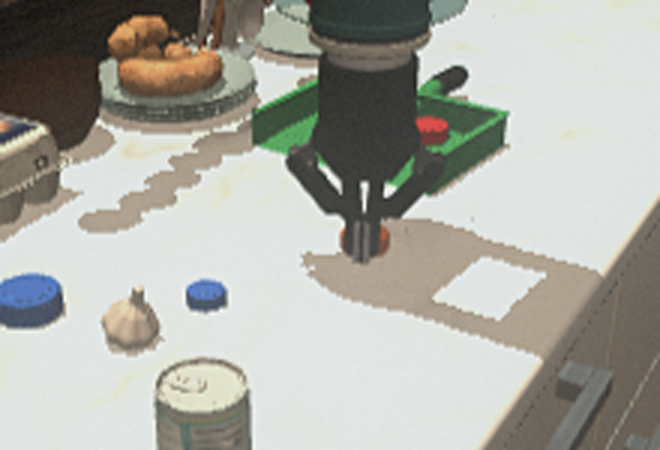

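Orange stays centred ahead of the fingers, showing on both sides of them at about (297,318) in the crop. I'll continue.

Emit:
drive_tool(
  rows=[
    [0,0,0,-0.01,0],
    [0,0,0,-0.02,0],
    [0,0,0,-0.03,0],
    [0,0,0,-0.04,0],
    [0,0,0,-0.05,0],
  ],
)

```text
time: 15.5
position: [472.7, -61.5, 78.9]
orientation: [-1.549, -0.306, 0.306]
ft_force: [0.3, -0.6, -0.2]
finger_gap: -0.1
```

Emit:
drive_tool(
  rows=[
    [0,0,0,-0.01,0],
    [0,0,0,-0.02,0],
    [0,0,0,-0.03,0],
    [0,0,0,-0.04,0],
    [0,0,0,-0.05,0],
  ],
)

```text
time: 16.0
position: [491.6, -107.6, 78.9]
orientation: [-1.549, -0.306, 0.306]
ft_force: [0.2, 0.7, 0.0]
finger_gap: 0.1
```

```bash
python3 - <<'E'
from h import *
goto(*s2w(-20,-17),79,-1.178)
im,d=r.read_camera("scene");save("scene12",im[100:250,180:400],3)
im,d=r.read_camera("side");save("side12",im[120:270,180:400],3)
E
```

```text
t 16.0 pos [ 491.6 -107.6   78.9] scoop [-134.3  -76.8] head -1.181 shift m [-1.20e-03 -1.00e-04 -1.29e-01] turn -0.003 F [0.2 0.7 0. ] gap 0.1 tilt [-0. -1.  0.]
```

View pics/scene12.png

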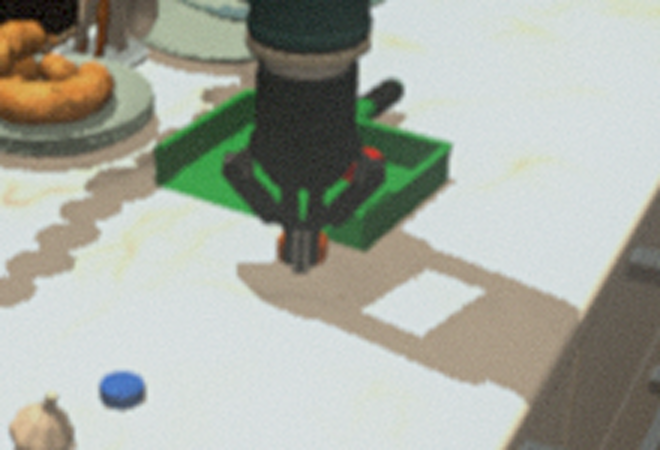

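View pics/side12.png

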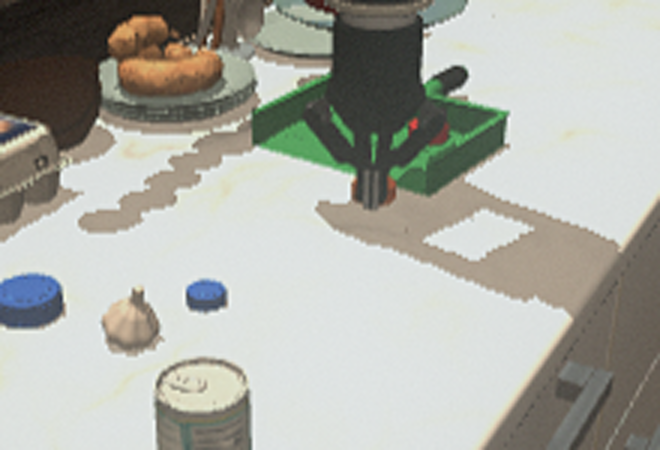

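Orange, at about (303,248) in the crop, is still centred and at the mouth, clear of the side wall. I'll push it in, then back off and lift.

Emit:
drive_tool(
  rows=[
    [0,0,0,-0.01,0],
    [0,0,0,-0.02,0],
    [0,0,0,-0.03,0],
    [0,0,-0.001,-0.04,0],
    [0,0,-0.001,-0.05,0],
  ],
)

```text
time: 16.6
position: [510.8, -154.0, 80.1]
orientation: [-1.549, -0.306, 0.306]
ft_force: [-1.0, -0.3, -0.3]
finger_gap: -0.2
```

Emit:
drive_tool(
  rows=[
    [0,0,0,-0.01,0],
    [0,0,0,-0.02,0],
    [0,0,0,-0.03,0],
    [0,0,0,-0.039,0],
    [0,0,0,-0.046,0],
  ],
)

```text
time: 17.1
position: [528.1, -196.4, 79.9]
orientation: [-1.549, -0.306, 0.306]
ft_force: [0.4, -0.5, 0.8]
finger_gap: 0.1
```

Emit:
drive_tool(
  rows=[
    [0,0,0,-0.004,0],
    [0,0,0,-0.006,0],
    [0,0,0,-0.006,0],
    [0,0,0,0.01,0],
    [0,0,0,0.03,0],
  ],
)

```text
time: 17.6
position: [515.8, -166.9, 79.7]
orientation: [-1.549, -0.305, 0.306]
ft_force: [-0.1, 0.7, 0.3]
finger_gap: 0.2
```

Emit:
drive_tool(
  rows=[
    [0,0,-0.03,0.03,0],
    [0,0,-0.07,0.07,0],
    [0,0,-0.1,0.11,0],
    [0,0,-0.12,0.14,0],
    [0,0,-0.12,0.14,0],
  ],
)

```text
time: 18.1
position: [462.1, -34.7, 203.4]
orientation: [-1.55, -0.313, 0.304]
ft_force: [0.2, -0.4, -0.8]
finger_gap: -0.1
```

```bash
python3 - <<'E'
from h import *
from meas import seg
goto(*s2w(-20,-17),79,-1.178)
im,d=r.read_camera("scene");save("scene13",im);seg("scene",im,d);W=world("scene",d)
for a in [(291,363),(184,375),(341,400)]: print(a,W[int(a[1]/1.5),int(a[0]/1.5)].round(0))
im,d=r.read_camera("side");save("side13",im[120:270,180:400],3);seg("side",im,d)
E
```

```text
t 18.1 pos [462.1 -34.7 203.4] scoop [-203.8 -113.6] head -1.177 shift m [-0.0029  0.1249 -0.2074] turn 0.001 F [ 0.2 -0.4 -0.8] gap -0.1 tilt [ 0.005 -1.    -0.002]
scene red2 [293 150  15   7  87] z [15.3 17.5 19.4] c 514.3 -283.9 D 43.1 mean [ 514.5 -281.    17.5] ext [37.3 40.1]
scene orange [212  95   4  23  40] [[842.0, -408.0, 19.0], [853.0, -381.0, 78.0]]
scene orange [177 119  19   7  46] [[830.0, -279.0, 42.0], [855.0, -200.0, 79.0]]
scene orange [176 127  12  12  49] [[797.0, -210.0, 39.0], [854.0, -177.0, 56.0]]
scene orange [275 156  14  11  77] z [  7.5  16.3 130.5] c 540.0 -223.7 D 36.9 mean [ 537.3 -217.2   16.5] ext [35.4 35.2]
scene orange [ 69 202  33  39 724] [[717.0, 234.0, 30.0], [785.0, 285.0, 84.0]]
scene orange [ 19 239  33  22 196] [[738.0, 340.0, 12.0], [830.0, 382.0, 53.0]]
scene blue [140 224  25  17 300] z [17.8 19.9 21.7] c 641.3 182.6 D 52.9 mean [639.4 185.4  19.5] ext [48.1 50.8]
scene blue [214 225  13   8  88] z [ 9.4 11.4 13.1] c 530.9 101.6 D 27.9 mean [529.6 102.3  12. ] ext [26.  23.8]
scene green [234 132  26  18  63] [[648.0, -314.0, 30.0], [666.0, -194.0, 37.0]]
scene green [296 133  22  13  68] [[417.0, -362.0, 24.0], [542.0, -36.0, 191.0]]
scene green [ 235  140   94   42 1385] [[447.0, -326.0, -2.0], [657.0, -171.0, 37.0]]
(291, 363) [538. 184.  28.]
(184, 375) [619. 293.  55.]
(341, 400) [420. 258.  69.]
side red2 [317 159  12   5  42] z [15.7 17.2 18.5] c 516.4 -282.5 D 37.6 mean [ 515.7 -283.8   17.2] ext [33.9 36.8]
side orange [301 164  13   5  44] z [16.  17.4 18.4] c 540.9 -226.3 D 37.9 mean [ 540.  -226.6   17.4] ext [37.  31.4]
side orange [  0 294  12  15 120] [[656.0, 562.0, 50.0], [680.0, 576.0, 62.0]]
side blue [178 212  22  10 171] z [18.3 19.7 20.9] c 642.7 181.6 D 50.0 mean [641.8 182.3  19.5] ext [49.1 49.6]
side blue [243 214  12   6  56] z [ 9.7 10.9 11.9] c 530.3 101.1 D 25.6 mean [529.3 101.   11.5] ext [22.1 23.1]
```

View pics/scene13.png

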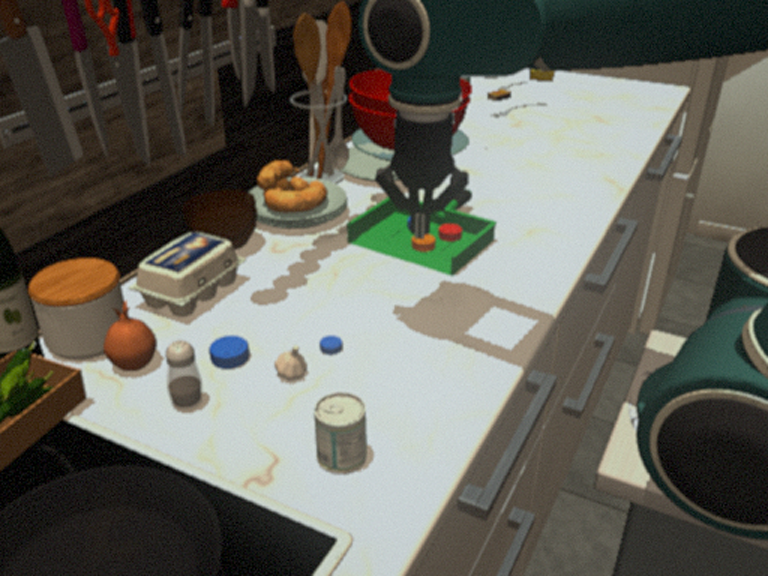

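View pics/side13.png

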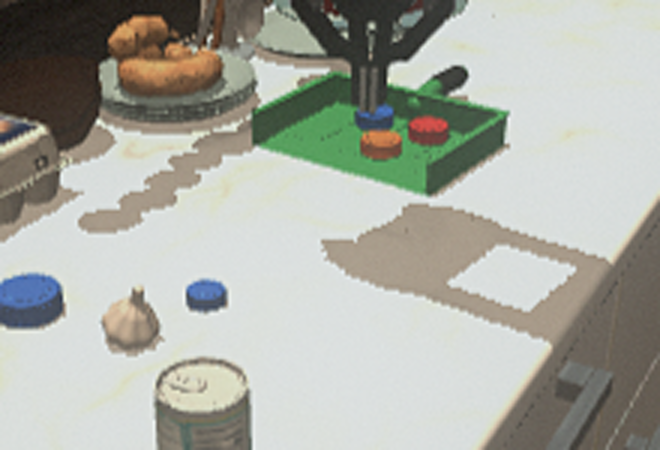

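In the side view all three caps lie flat in the scoop, at (381,145), (374,118) and (428,131) in the crop. The garlic, shaker and tin are where they were. Handing in.

```bash
python3 -c "
from h import *
print(w2s((540,-225)),w2s((515,-283)),w2s((578,-287)))
print(r.job_done())"
```

```text
[-22.41224911 -16.85055162] [ 37.8167561  -35.86283534] [35.43133596 27.21893517]
the job is handed in; nothing more can be done
None
```

All three caps are in the green scoop, and I handed the job in at about 18 s. I swept red, blue and then orange in through the open side with the closed fingers, at about 0.1 m/s. Contact forces stayed within sensor noise at every reading.

| Cap | Centre in scoop frame (mm) |
|---|---|
| red | (38, -36) |
| blue | (35, 27) |
| orange | (-22, -17) |

- **Fit:** each cap's 20 mm radius is inside the limits of x -75 to +70 and y ±100. They lie flat, with tops at about 17–18 mm.
- **Blue cap:** I took the one measuring 40 mm. The other two blue caps (about 30 and 50 mm) were not moved.
- **Left alone:** garlic, salt shaker and tin measured at their starting positions to within 2 mm. The arm ended clear of everything.
- **Weaker checks:**
  - In the last pictures the fingers partly hid the blue cap. Its position was measured just after its push; at the end I only saw it in place in the side view.
  - The scoop's position comes from fitting its rim in two views that agreed to about 1.5 mm, with half the rim points 2 mm or more off the fit.

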